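Set a bevel jig: seat the blank, raise the table to the cursor and hold

TASK

Lay the pine blank flat on the lowered table of the bevel jig, snug against its three steel pins. Then lift the table by its black lift bar, without ever letting it drop, until its pointer stands at the red cursor on the quadrant, with the blank still against the pins. Finish while holding it there, so that a workmate can tighten the wing nut; the red cursor and the tools lying about stay where they are.

Things in the scene. Friction and masses are not known exactly. Their poses are not given: they have to be found in the camera images.
- blank_mid (a point): Centre (half-way up) of the loose pine blank, a plain block 50 mm (its x) by 110 mm (its y) by 32 mm high (its z), about 85 g, lying flat on the machine table.
- nest (a point): Where the blank's centre must come on the jig's hinged table: touching all three pins, 16 mm above the table's top face; swings with the table. Axes: x from the lift bar towards the hinge, y along the hinge (the blank's 110 mm lie along y, either way round), z out of the table's face. The table is a board 160 mm wide, 15 mm thick; its top face is 39.5 mm above the machine table when lowered.
- end_pin (a point): Top of the steel pin that the blank's end (50 mm face) meets, on the nest's +y side, 60 mm from the nest's centre. It swings with the table. Two like pins meet the blank's long side on the hinge side: 30 mm from the nest's centre in +x, at y = -40 and +40 mm. All pins are 10 mm thick and stand 14 mm above the table's face.
- hinge (a point): Middle of the hinge line of the jig's table, at its far edge, 32 mm above the machine table; fixed to the jig, whose base (175 x 190 mm, fixed) stands on the machine table. Axes: x level, from the lift bar towards the hinge; y along the hinge line, away from the quadrant (to the robot's left); z up.
- lift_bar: Black lift bar at the table's front edge, to be gripped from above; origin at the middle of its round rubber sleeve, 14 mm thick, 84 mm long along y. Fixed to the table, it swings about the hinge; lowered, it stands 67 mm above the machine table, 205 mm in front of the hinge line and 35 mm above it. The table's edge lies 29 mm behind and 27 mm lower. The sleeve turns freely on the bar.
- jig_table (a joint): Angle of the hinged table (rad): 0 lowered and level, growing as the lift bar goes up, at most 1.05. Nothing keeps it up: it weighs about 0.5 kg and falls back when let go.
- cursor (a joint): Angle at which the red cursor is clamped on the quadrant (rad), measured as the table's angle is: the table's pointer stands at the cursor when both are equal. It keeps its place unless pushed (stiff).
- cursor_mark (a point): Middle of the red cursor, a block of 17 x 17 x 14 mm on the rim of the upright aluminium quadrant, at the table's right-hand (-y) side; it lies 152 mm from the hinge line and 88 mm to -y of hinge. Its breadth of 14 mm along the rim covers about 0.05 rad to either side. The quadrant reaches up to 165 mm above the machine table.
- pointer (a point): Tip of the table's black pointer beside the wing nut, 142 mm from the hinge line, at the outer face of the quadrant; swings with the table.
- setting_block: White setting block with a black knob, 40 x 60 x 46 mm; origin under its middle. To be left alone.
- tape_measure: Yellow pocket tape measure, 36 x 78 x 61 mm; origin under its middle. To be left alone.
- pencil: Red carpenter's pencil, 118 mm long along its y; origin under its middle. To be left alone.
- hexkey: Black hex key, 49 x 124 x 8 mm; origin under its middle. To be left alone.

How it is judged:
By the outcome, as a careful person would: the job done as asked, in the order asked, and still so for the second after the job is handed in, while the arm keeps its last pose, push and grip.
It also fails if it takes over 48 s, if anything falls off the work surface, if the arm or the gripper's body presses on something with over 40 N, if the wrist force passes 120 N, or if a joint passes its speed limit or range.

ROBOT

A 6-joint arm with a two-finger parallel gripper is mounted at the origin on a cart in front of the work surface, level with it; the furniture and walls round the work are solid. World frame = base frame: x ahead of the robot, y to its left, z up, the work surface at z = 0. Lengths are in m, angles in rad, forces in N, time in s.
With the tool pointing down it reaches from about 0.3 to 1 m from the base axis. Payload 5.1 kg.
Tool frame: the origin (TCP) lies at the very end of the fingers, on their centre line; the grasp point (between the pads) lies 19 mm behind it; x points along the fingers, y is the direction in which the jaws open and shut, and the axes are right-handed (so a half turn about x gives the same grasp; the last joint's range is limited). The gripper opens to 95 mm and grips with 3 to 60 N. Pads are 20 mm wide; open, the fingers measure 119 mm over their backs; the gripper's body (75 mm by 180 mm) begins 59 mm behind the grasp point.
Start: joints at [-1.287, 0.124, 1.65, -0, 1.367, -0.083], TCP at [0.233, -0.607, 0.215] pointing down, gripper open.
Joint ranges: [-2.61, 2.61], [-1.02, 2.33], [0.03, 2.71], [-1.35, 4.49], [0.32, 2.68], [-2.91, 2.91]. Speed limits (rad/s): [2.57, 2.57, 3.14, 3.14, 3.14, 3.14].

INTERFACE

Orientations are given as a rotation vector (axis times angle).
In Python, from station import * gives the robot as it stands.
- The arm moves only by the shell command python3 -m inch 'ROWS' [OPENING]. ROWS is JSON, one flat list of numbers, 6 for each row, row after row: the shift along the tool's x, y, z in cm, then the turn, a rotation vector about the tool's x, y, z in rad. In form: [dx, dy, dz, ax, ay, az, dx, dy, dz, ax, ay, az, ...]. A call has 1 to 5 rows; each row shifts and turns the commanded pose from where the row before left it, along the tool's axes as they then stand; what a row does not reach is not made up. A row lasts 1/10 s, in which the tool goes at most 50 mm and 8.59 degrees, less where a joint would pass 70% of its speed; a pose out of reach is approached as far as the arm can. A call with a gripper value outside its range is refused whole. OPENING is the closure in counts, from 0 (fully open) to 255 (shut), set as the call begins (- or left out, the last holds). The fingers move at their own pace and stop on an object; the grip force is fixed at half the most. Time passes only in rows, so rows that do not move let the fingers close. It gives the time, the measured TCP pose, the force and the opening at its end, in the units of the state.
- get_obs(): the state, without advancing time (a new reading comes with each control period).
- camera(name): name is "scene" or "top" or "wrist"; returns a dict with "pixels" (420x560x3 uint8, red, green, blue), "depth" (420x560 float32, m along the optical axis (not along the pixel's ray), 0 where there is no reading), "mtx" (3x3 intrinsics, pixels), "k1" (the pictures are not rectified: a ray, as slopes to the right and down, at radius r is drawn at 1 + k1 r^2 times it, then the intrinsics apply), "position" and "orientation" of the camera in the world; the wrist camera has in their place "hand_eye" (4x4, takes a point from camera to tool coordinates, whose origin is the TCP and whose axes are the tool frame's). Camera axes: x right, y up, looking along -z (the intrinsics and any distortion apply to the point x, -y, -z); pixel columns grow to the right and rows downward; lengths in m; the calibration is good to about 2 mm. A picture is of the moment at which its call begins: read the wrist's pose just before it.
- hand_in(): hands the job in, once; it reports no verdict.
The state is a dict: "t": time; "joints": joint angles; "joint_velocities": joint speeds; "tau": joint torques, N m; "ee_pos": TCP position; "tool_rot": TCP orientation; "contact_force": force on the tool from outside, world axes, zero at the start; "ft_torque": the same for the moment, N m; "gripper_width": finger opening in m.
Only numpy, scipy, OpenCV 4.12 (cv2) and the standard library are available. Lean on these libraries where they do the work, as an engineer would, in place of code of your own. Each camera call takes 0.05 s, during which the arm holds its last target.

## Working session

There is one attempt and no reset: what is moved stays moved. The work goes in short steps, Python scripts to look and compute and a shell command to move; the robot and the scene stay as the last step left them, time stands still between calls to the robot, and variables do not carry over. Pictures are saved under pics/ and viewed, and the job is handed in when it is done.

```bash
ls; mkdir -p pics
python3 - <<'E'
from station import *
import cv2,numpy as np
o=get_obs();print(o)
for n in("scene","top","wrist"):
    c=camera(n);cv2.imwrite(f"pics/{n}0.png",cv2.cvtColor(c["pixels"],cv2.COLOR_RGB2BGR))
    np.savez(f"{n}0.npz",**c)
    print(n,c["mtx"].tolist(),c["k1"],c.get("position"),c.get("orientation"),c.get("hand_eye"))
E
```

```text
pics
{'t': 0.0, 'joints': array([-1.28659753e+00,  1.24501149e-01,  1.65169285e+00, -8.76528381e-06,
        1.36747778e+00, -8.25473022e-02]), 'joint_velocities': array([ 0.00119311,  0.00030613, -0.00083295, -0.00115618, -0.00032022,
        0.00092739]), 'tau': array([-8.97105328e-04, -4.17611253e+01, -3.59930563e+01,  7.73390452e-02,
        4.93500789e-02, -1.90749101e-04]), 'ee_pos': array([ 0.23289709, -0.60614938,  0.21337846]), 'tool_rot': array([ 2.02189371,  0.37714279, -2.02234167]), 'contact_force': array([-0.98787996,  0.40499672,  0.6113694 ]), 'ft_torque': array([-0.01231924, -0.04334218,  0.00293881]), 'gripper_width': 0.09553453387937058}
scene [[545.634082364965, 0.0, 275.1099554853294], [0.0, 545.634082364965, 209.51490981591655], [0.0, 0.0, 1.0]] -0.16714748569859308 [-0.14823847  0.86627017  0.73159759] [ 0.40268886 -1.38464755 -2.23052446] None
top [[421.33772529625134, 0.0, 283.78230308780496], [0.0, 421.33772529625134, 211.26145914786636], [0.0, 0.0, 1.0]] -0.031363301365844545 [ 0.50512607 -0.20769355  1.1041866 ] [ 0.03202859 -0.03533291 -1.54976308] None
wrist [[341.5096196317977, 0.0, 275.6586434281403], [0.0, 341.5096196317977, 208.10760030198955], [0.0, 0.0, 1.0]] 0.01653009339882223 None None [[-2.64434707e-05  2.94492115e-01 -9.55653909e-01 -1.70661622e-01]
 [ 9.99999982e-01 -1.74107727e-04 -8.13231885e-05 -2.74709614e-04]
 [-1.90335767e-04 -9.55653893e-01 -2.94492105e-01 -8.31860863e-02]
 [ 0.00000000e+00  0.00000000e+00  0.00000000e+00  1.00000000e+00]]
```

View pics/scene0.png

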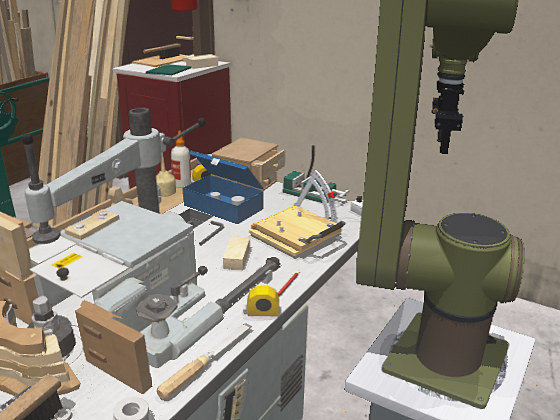

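View pics/top0.png

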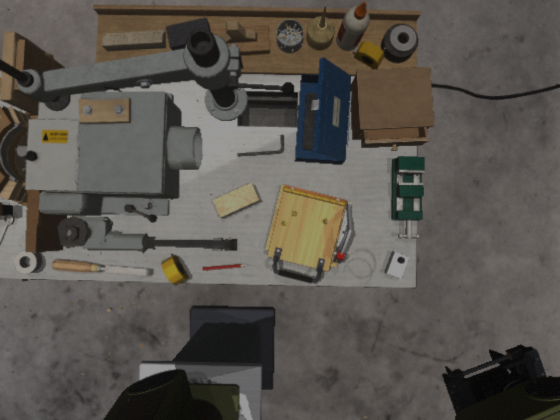

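View pics/wrist0.png

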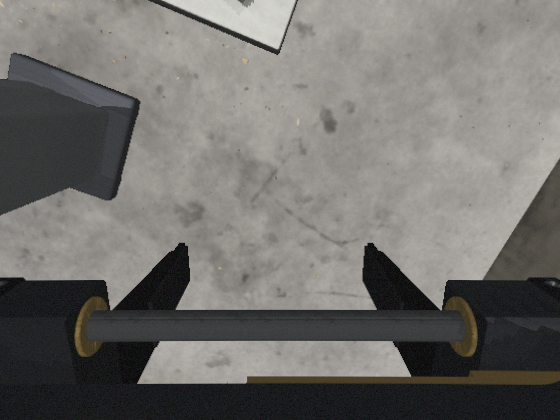

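The top view shows the blank at about (236,200), the jig table at (308,225) with the lift bar at (298,271), the cursor at (340,257), the setting block at (398,265), the pencil at (222,267) and the tape at (175,270). I'll enlarge it and deproject.

```bash
cat > h.py <<'E'
import numpy as np,cv2
from scipy.spatial.transform import Rotation as R
def load(f): return dict(np.load(f,allow_pickle=True))
def campose(c,ee=None,rot=None):
    if ee is None: return R.from_rotvec(c["orientation"]).as_matrix(),np.array(c["position"])
    H=np.array(c["hand_eye"]);Rt=R.from_rotvec(rot).as_matrix()
    return Rt@H[:3,:3],Rt@H[:3,3]+ee
def rays(c,uv):
    K=c["mtx"];d=np.array([float(c["k1"]),0,0,0,0])
    return cv2.undistortPoints(np.array(uv,float).reshape(-1,1,2),K,d,criteria=(3,50,1e-10)).reshape(-1,2)
# NB k1 model: drawn = (1+k1 r^2)*ray -> same as OpenCV
def cloud(c,P=None):
    Rm,t=P if P else campose(c)
    h,w=c["depth"].shape;u,v=np.meshgrid(np.arange(w),np.arange(h))
    s=rays(c,np.stack([u,v],-1)).reshape(h,w,2);D=c["depth"]
    p=np.stack([s[...,0]*D,-s[...,1]*D,-D],-1)
    X=p@Rm.T+t; X[D==0]=np.nan
    return X
def onplane(c,uv,z,P=None):
    Rm,t=P if P else campose(c)
    s=rays(c,uv);d=np.c_[s[:,0],-s[:,1],-np.ones(len(s))]@Rm.T
    return t+d*((z-t[2])/d[:,2])[:,None]
def proj(c,X,P=None):
    Rm,t=P if P else campose(c)
    p=(np.atleast_2d(X)-t)@Rm; q=np.c_[p[:,0],-p[:,1],-p[:,2]]
    return cv2.projectPoints(q,np.zeros(3),np.zeros(3),c["mtx"],np.array([float(c["k1"]),0,0,0,0]))[0].reshape(-1,2)
def crop(c,x0,y0,x1,y1,k,f):
    im=cv2.cvtColor(c["pixels"],cv2.COLOR_RGB2BGR)[y0:y1,x0:x1]
    cv2.imwrite(f,cv2.resize(im,None,fx=k,fy=k,interpolation=cv2.INTER_CUBIC))
E
python3 - <<'E'
from h import *
c=load("top0.npz");X=cloud(c)
crop(c,190,150,420,300,3.4,"pics/top0z.png")
for u,v in[(236,200),(215,240),(300,225),(330,200),(290,270),(300,280),(340,257),(398,265),(380,180)]:
    print(u,v,X[v,u].round(4))
s=load("scene0.npz");crop(s,210,170,370,290,5,"pics/scene0z.png")
E
```

```text
Traceback (most recent call last):
  File "h.py", line 15, in cloud
    s=rays(c,np.stack([u,v],-1)).reshape(h,w,2);D=c["depth"]
      ~~~~^^^^^^^^^^^^^^^^^^^^^^
  File "h.py", line 10, in rays
    return cv2.undistortPoints(np.array(uv,float).reshape(-1,1,2),K,d,criteria=(3,50,1e-10)).reshape(-1,2)
           ~~~~~~~~~~~~~~~~~~~^^^^^^^^^^^^^^^^^^^^^^^^^^^^^^^^^^^^^^^^^^^^^^^^^^^^^^^^^^^^^^
cv2.error: OpenCV(4.12.0) :-1: error: (-5:Bad argument) in function 'undistortPoints'
> Overload resolution failed:
>  - undistortPoints() got an unexpected keyword argument 'criteria'
>  - undistortPoints() got an unexpected keyword argument 'criteria'
```

```bash
sed -i 's/cv2.undistortPoints(\(.*\),K,d,criteria=(3,50,1e-10))/cv2.undistortPointsIter(\1,K,d,None,None,(3,50,1e-10))/' h.py
python3 - <<'E'
from h import *
c=load("top0.npz");X=cloud(c)
crop(c,190,150,420,300,3.4,"pics/top0z.png")
for u,v in[(236,200),(215,240),(300,225),(330,200),(290,270),(300,280),(340,257),(398,265),(380,180)]:
    print(u,v,X[v,u].round(4))
s=load("scene0.npz");crop(s,210,170,370,290,5,"pics/scene0z.png")
E
```

```text
236 200 [ 0.5774 -0.0873  0.0339]
215 240 [ 0.4745 -0.0359  0.0298]
300 225 [ 0.5171 -0.2512  0.037 ]
330 200 [ 0.5819 -0.3258  0.0407]
290 270 [ 0.3995 -0.229  -0.0018]
300 280 [ 0.383  -0.2523  0.0741]
340 257 [ 0.4438 -0.3419  0.1242]
398 265 [ 0.4202 -0.5039  0.0272]
380 180 [ 0.6403 -0.4613  0.001 ]
```

View pics/top0z.png

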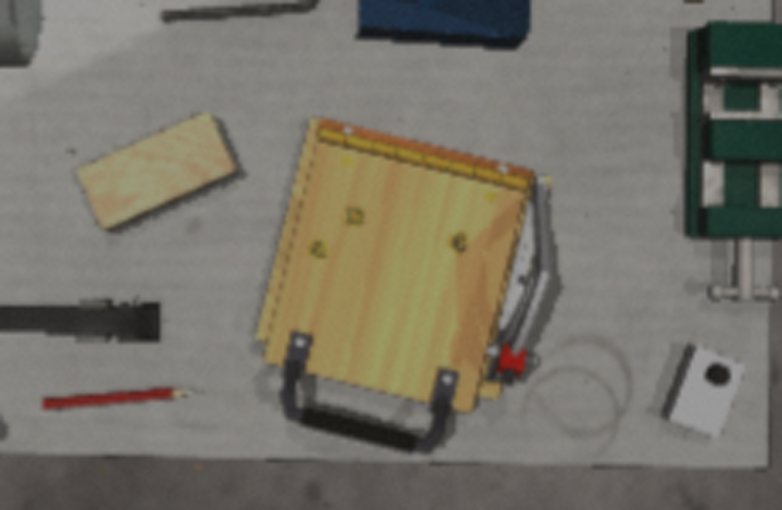

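View pics/scene0z.png

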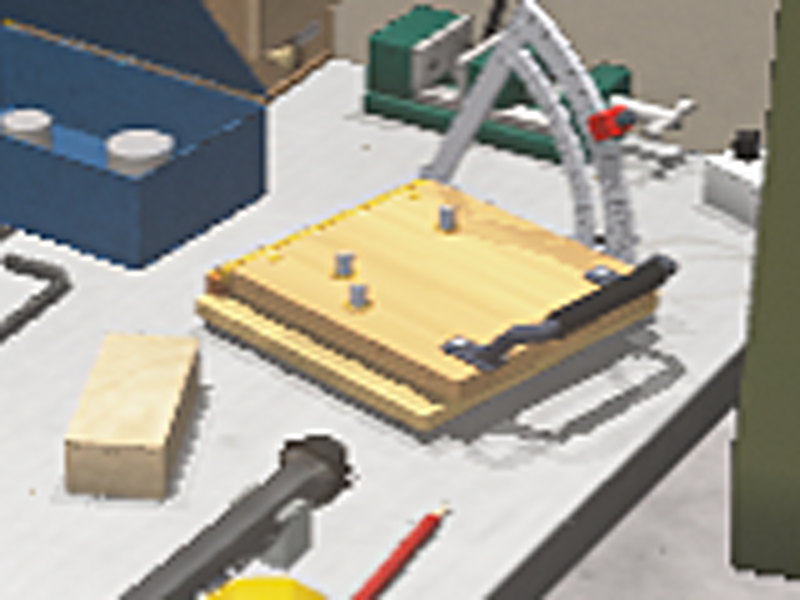

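The zoom shows the pins at crop pixels (353,216), (459,242) and (317,249), the blank corners at (77,175), (210,114), (237,171) and (107,229), and the red cursor at (512,360).

```bash
cat > est.py <<'E'
from h import *
c=load("top0.npz")
f=lambda L:[(190+(x+.5)/3.4-.5,150+(y+.5)/3.4-.5) for x,y in L]
p=onplane(c,f([(353,216),(459,242),(317,249)]),0.0535)
print("pins",p.round(4).tolist(),np.linalg.norm(p[0]-p[1]),np.linalg.norm(p[0]-p[2]),"exp .080,.036")
y=(p[0]-p[1])/np.linalg.norm(p[0]-p[1]);x=np.array([y[1],-y[0],0])
nest=(p[0]+p[1])/2-.03*x;print("nest",nest.round(4),"yaw x",np.degrees(np.arctan2(x[1],x[0])),"endpin from nest",(p[2]-nest)@x,(p[2]-nest)@y)
b=onplane(c,f([(77,175),(210,114),(237,171),(107,229)]),0.032)
print("blank",b.mean(0).round(4),[np.linalg.norm(b[i]-b[i-1]).round(4) for i in range(4)])
l=(b[1]-b[0]+b[2]-b[3]);print("blank long yaw",np.degrees(np.arctan2(l[1],l[0])))
h=onplane(c,f([(318,128),(532,185)]),0.0395);print("tablehingecorners",h.round(4).tolist(),((h-nest)@x),((h-nest)@y))
bar=onplane(c,f([(303,412),(418,446)]),0.067);print("bar",bar.round(4).tolist(),(bar-nest)@x,(bar-nest)@y,np.linalg.norm(bar[0]-bar[1]))
E
python3 est.py
```

```text
pins [[0.5461, -0.2337, 0.0535], [0.5286, -0.3119, 0.0535], [0.5213, -0.2078, 0.0535]] 0.0800850581755051 0.035842391767272615 exp .080,.036
nest [ 0.5081 -0.2662  0.0535] yaw x -12.601058549307256 endpin from nest 0.00018251243044182516 0.0599320862129853
blank [ 0.5767 -0.0872  0.032 ] [np.float64(0.0465), np.float64(0.1097), np.float64(0.0475), np.float64(0.1066)]
blank long yaw -64.38411579451575
tablehingecorners [[0.6117, -0.2067, 0.0395], [0.5725, -0.367, 0.0395]] [0.08818524 0.08487592] [ 0.08076299 -0.08426645]
bar [[0.4035, -0.2002, 0.067], [0.3807, -0.2835, 0.067]] [-0.11650582 -0.12049806] [ 0.04168219 -0.04460994] 0.0863844257598781
```

```bash
cat > go.py <<'E'
import sys
from h import *
def delta(o,pos,yaw_y):
    """tool pointing down, tool y along yaw_y deg (either sign)"""
    Rt=R.from_rotvec(o["tool_rot"]).as_matrix();out=[]
    for s in(0,180):
        a=np.radians(yaw_y+s);x=np.array([0,0,-1.]);y=np.array([np.cos(a),np.sin(a),0]);T=np.c_[x,y,np.cross(x,y)]
        out.append((R.from_matrix(Rt.T@T).as_rotvec()))
    w=min(out,key=np.linalg.norm)
    return (Rt.T@(np.array(pos)-o["ee_pos"])*100),w,out
def jigframe(nest,yaw):
    a=np.radians(yaw);return np.array([np.cos(a),np.sin(a),0]),np.array([-np.sin(a),np.cos(a),0])
E
python3 - <<'E'
from go import *
from station import *
o=get_obs();Rt=R.from_rotvec(o["tool_rot"]).as_matrix();print(Rt.round(3))
d,w,out=delta(o,(.577,-.087,.20),25.6);print(d.round(2),[q.round(3) for q in out])
# cursor
nest=np.array([.5081,-.2662,0]);ux,uy=jigframe(nest,-12.6);hinge=nest+.087*ux+np.array([0,0,.032])
for n in("top0","scene0"):
    c=load(n+".npz");im=c["pixels"].astype(int)
    m=((im[...,0]>130)&(im[...,1]<70)&(im[...,2]<70))
    u0,v0=proj(c,hinge-.12*ux-.088*uy+[0,0,.08])[0]
    yy,xx=np.nonzero(m);k=(abs(xx-u0)<30)&(abs(yy-v0)<30)
    uv=(xx[k].mean(),yy[k].mean());Rm,t=campose(c);s=rays(c,[uv])[0]
    r=Rm@np.array([s[0],-s[1],-1])
    lam=((hinge-.088*uy-t)@uy)/(r@uy);P=t+lam*r-hinge
    print(n,uv,k.sum(),"jig",(P@ux).round(4),P[2].round(4),"rad",np.hypot(P@ux,P[2]),"ang",np.arctan2(P[2],-P@ux))
    # angle fit by projecting known circle
    th=np.linspace(0,1.1,221);Q=hinge-.088*uy+.152*(-np.cos(th)[:,None]*ux+np.sin(th)[:,None]*np.array([0,0,1]))
    e=np.linalg.norm(proj(c,Q)-uv,axis=1);print(" best",th[e.argmin()],e.min())
E
```

```text
[[-0.     0.359 -0.933]
 [ 0.002 -0.933 -0.359]
 [-1.    -0.002 -0.   ]]
[  1.43 -36.13 -50.74] [array([-1.651e+00, -1.000e-03,  1.000e-03]), array([1.491e+00, 1.000e-03, 1.000e-03])]
top0 (np.float64(340.77777777777777), np.float64(255.5)) 18 jig -0.1292 0.0981 rad 0.16223388395598304 ang 0.6491756704064717
 best 0.555 1.1587449400500527
scene0 (np.float64(330.57142857142856), np.float64(194.67857142857142)) 28 jig -0.1287 0.0801 rad 0.15159570831756022 ang 0.5566711687068124
 best 0.555 0.14515474977620804
```

```bash
python3 -m inch '[-0.6,-2.78,-3.9,0,0,0,-0.6,-2.78,-3.9,0,0,0,0,-2.78,-3.9,0,0,0,0,-2.78,-3.9,0,0,0,0,-2.78,-3.9,0,0,0]' 0
python3 -m inch '[0,-2.78,-3.9,0,0,0,0,-2.78,-3.9,0,0,0,0,-2.78,-3.9,0,0,0,0,-2.78,-3.9,0,0,0,0,-2.78,-3.9,0,0,0]'
python3 -m inch '[0,-2.78,-3.9,-0.14,0,0,0,0,0,-0.14,0,0,0,0,0,-0.14,0,0,0,0,0,-0.14,0,0,0,0,0,-0.14,0,0]'
python3 -m inch '[0,0,0,-0.14,0,0,0,0,0,-0.14,0,0,0,0,0,-0.14,0,0,0,0,0,-0.14,0,0,0,0,0,-0.14,0,0]'
cat > look.py <<'E'
import sys
from station import *
from go import *
def look(n,f):
    o=get_obs();c=camera(n)
    cv2.imwrite(f"pics/{f}.png",cv2.cvtColor(c["pixels"],cv2.COLOR_RGB2BGR))
    c["ee"]=o["ee_pos"];c["rot"]=o["tool_rot"];np.savez(f"{f}.npz",**c);return o,c
if __name__=="__main__":
    o,c=look(sys.argv[1],sys.argv[2]);print(o["t"],o["ee_pos"].round(4),o["tool_rot"].round(3),o["joints"].round(2),o["contact_force"].round(1),o["gripper_width"])
E
python3 look.py wrist w1
```

```text
t: 0.65
ee_pos: [0.3658, -0.4053, 0.2264]
tool_rot: [2.022, 0.375, -2.022]
contact_force: [0.5, 0.3, -0.0]
gripper_width: 0.0951
t: 1.15
ee_pos: [0.498, -0.2055, 0.2265]
tool_rot: [2.021, 0.375, -2.021]
contact_force: [0.6, -1.0, -0.4]
gripper_width: 0.095
t: 1.65
ee_pos: [0.5238, -0.167, 0.2262]
tool_rot: [1.565, 0.932, -1.566]
contact_force: [-1.0, 0.0, -0.1]
gripper_width: 0.0951
t: 2.15
ee_pos: [0.5236, -0.1673, 0.2262]
tool_rot: [1.059, 1.299, -1.06]
contact_force: [-0.7, 0.3, -0.6]
gripper_width: 0.0953
2.15 [ 0.5236 -0.1673  0.2262] [ 1.059  1.299 -1.06 ] [-0.41 -0.11  1.86  0.    1.39 -0.61] [-0.7  0.3 -0.6] 0.0953442878791131
```

Run:
```python
from go import *
from station import *
d,w,out=delta(get_obs(),(.577,-.087,.18),25.6);print(d.round(2),w.round(3))
c=load("w1.npz");P=campose(c,c["ee"],c["rot"])
print(proj(c,[[.5461,-.2337,.0535],[.5286,-.3119,.0535],[.5213,-.2078,.0535],[.5767,-.0872,.032]],P).round(1))
```

```text
[ 4.62  6.87 -6.78] [-0.241 -0.     0.001]
[[284.2 249.9]
 [255.3 308.3]
 [266.5 223.7]
 [342.2 119.1]]
```

View pics/w1.png

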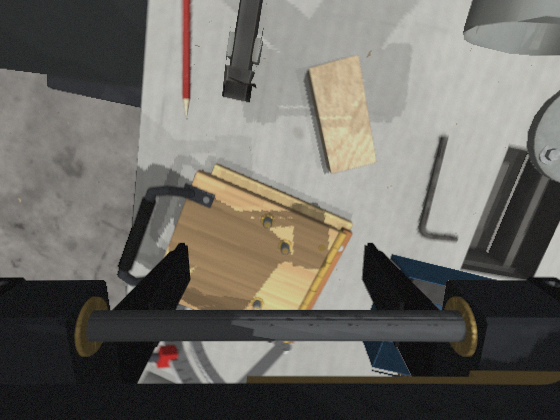

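The wrist view shows the pins at (285,248), (258,304) and (267,222), and the blank corners at (309,69), (357,57), (375,162) and (331,171). All of this agrees with the top view.

Run:
```python
from go import *
c=load("w1.npz");P=campose(c,c["ee"],c["rot"])
crop(c,220,40,400,320,2.1,"pics/w1z.png")
p=onplane(c,[(285,248),(258,304),(267,222)],.0535,P);print(p.round(4))
b=onplane(c,[(309,69),(357,57),(375,162),(331,171)],.032,P);print(b.mean(0).round(4),[np.linalg.norm(b[i]-b[i-1]).round(4) for i in range(4)])
l=b[2]-b[1]+b[3]-b[0];print(np.degrees(np.arctan2(l[1],l[0])))
```

```text
[[ 0.5465 -0.2313  0.0535]
 [ 0.5306 -0.3057  0.0535]
 [ 0.5214 -0.2058  0.0535]]
[ 0.5772 -0.0851  0.032 ] [np.float64(0.1056), np.float64(0.0479), np.float64(0.1066), np.float64(0.0476)]
-63.86486312988156
```

View pics/w1z.png

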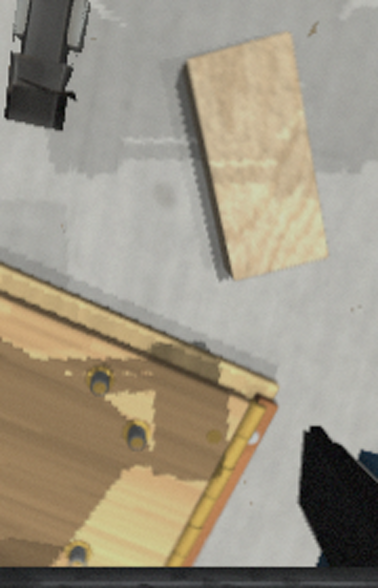

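```bash
python3 -m inch '[0.6,1.7,-1.7,0,0,0,0.6,1.7,-1.7,0,0,0,0.6,1.7,-1.7,0,0,0,0.6,1.77,-1.68,-0.12,0,0,0,0,0,-0.12,0,0]'
python3 look.py wrist w2
```

```text
t: 2.7
ee_pos: [0.5784, -0.0853, 0.2011]
tool_rot: [0.879, 1.389, -0.879]
contact_force: [-0.5, -0.2, 0.3]
gripper_width: 0.095
2.7 [ 0.5784 -0.0853  0.2011] [ 0.879  1.389 -0.879] [-0.24 -0.01  1.81  0.    1.34 -0.68] [-0.5 -0.2  0.3] 0.09501718308228657
```

View pics/w2.png

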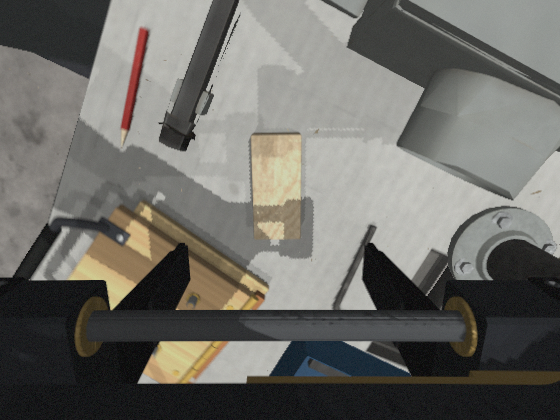

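The blank is now square in the wrist view, with corners at about (250,133), (299,133), (300,239) and (253,241), centred between the jaws.

Run:
```python
from go import *
from station import *
c=load("w2.npz");P=campose(c,c["ee"],c["rot"])
b=onplane(c,[(250,133),(299,133),(300,239),(253,240)],.032,P);m=b.mean(0);print(m.round(4),[np.linalg.norm(b[i]-b[i-1]).round(4) for i in range(4)])
l=b[2]-b[1]+b[3]-b[0];yaw=np.degrees(np.arctan2(l[1],l[0]));print(yaw)
d,w,out=delta(get_obs(),(.5772,-.0863,.006),26);print(d.round(2),w.round(3))
```

```text
[ 0.5775 -0.0853  0.032 ] [np.float64(0.1122), np.float64(0.0477), np.float64(0.111), np.float64(0.0503)]
-63.689517775478585
[ 1.955e+01 -4.000e-02 -1.000e-02] [-0.01  -0.001  0.002]
```

```bash
python3 -m inch '[4,0,0,0,0,0,4,0,0,0,0,0,4,0,0,0,0,0,3,0,0,0,0,0,2,0,0,0,0,0]'
python3 -m inch '[1.5,0,0,0,0,0,1,0,0,0,0,0,0,0,0,0,0,0]'
python3 -m inch '[0,0,0,0,0,0,0,0,0,0,0,0,0,0,0,0,0,0,0,0,0,0,0,0,0,0,0,0,0,0]' 255
python3 -m inch '[0,0,0,0,0,0,0,0,0,0,0,0,0,0,0,0,0,0]'
```

```text
t: 3.25
ee_pos: [0.576, -0.0874, 0.0295]
tool_rot: [0.885, 1.387, -0.888]
contact_force: [0.9, 0.4, -0.2]
gripper_width: 0.0951
t: 3.55
ee_pos: [0.5773, -0.0875, 0.0066]
tool_rot: [0.883, 1.386, -0.884]
contact_force: [-0.2, -0.1, 0.1]
gripper_width: 0.0949
t: 4.05
ee_pos: [0.5783, -0.0876, 0.0082]
tool_rot: [0.883, 1.384, -0.882]
contact_force: [1.3, -0.2, 0.5]
gripper_width: 0.0605
t: 4.35
ee_pos: [0.5783, -0.0876, 0.0079]
tool_rot: [0.883, 1.384, -0.882]
contact_force: [0.0, 0.1, 1.2]
gripper_width: 0.0499
```

```bash
python3 -m inch '[-3,0,0,0,0,0,-4,0,0,0,0,0,-4,0,0,0,0,0,-2,0,0,0.13,0,0,0,0,0,0.13,0,0]'
python3 -m inch '[0,0,0,0.13,0,0,0,0,0,0.13,0,0,0,0,0,0.13,0,0,0,0,0,0.02,0,0,0,0,0,0,0,0]'
python3 look.py wrist w3;  python3 - <<'E'
from go import *
from station import *
o=get_obs();Rt=R.from_rotvec(o["tool_rot"]).as_matrix();print(Rt.round(3))
nest=np.array([.5081,-.2662,.12]);ux,uy=jigframe(nest,-12.6)
d,w,out=delta(o,nest-.004*ux-.006*uy,-12.6);print(d.round(2),w.round(3))
E
```

```text
t: 4.85
ee_pos: [0.5805, -0.0882, 0.1424]
tool_rot: [1.084, 1.278, -1.079]
contact_force: [0.2, 0.5, -1.9]
gripper_width: 0.0498
t: 5.35
ee_pos: [0.5777, -0.0875, 0.1372]
tool_rot: [1.378, 1.091, -1.379]
contact_force: [-0.3, 0.1, -0.6]
gripper_width: 0.0499
5.35 [ 0.5777 -0.0875  0.1372] [ 1.378  1.091 -1.379] [-0.24  0.04  1.87 -0.    1.23 -0.01] [-0.3  0.1 -0.6] 0.04986012775333611
[[-0.001  0.973 -0.23 ]
 [ 0.    -0.23  -0.973]
 [-1.    -0.001  0.   ]]
[ 1.73 -3.07 19.6 ] [-0.012  0.     0.001]
```

View pics/w3.png

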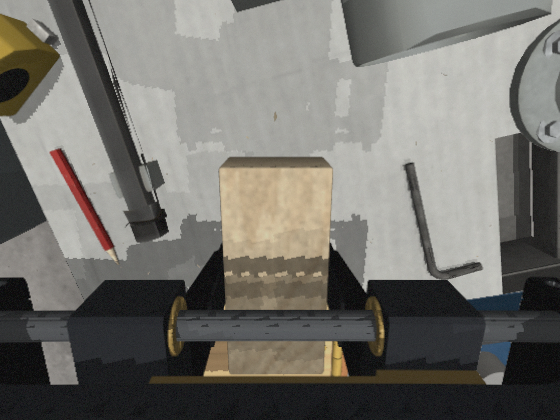

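Run:
```python
from go import *
c=load("w3.npz");P=campose(c,c["ee"],c["rot"])
zt=c["ee"][2]+.024
b=onplane(c,[(222,168),(331,168),(229,373),(323,373)],zt,P)
Rt=R.from_rotvec(c["rot"]).as_matrix();print(((b-c["ee"])@Rt).round(4))
```

```text
[[-0.024  -0.0235 -0.0564]
 [-0.024   0.0238 -0.0564]
 [-0.024  -0.0247  0.0524]
 [-0.024   0.0247  0.0522]]
```

```bash
python3 -m inch '[0,-0.62,3.96,-0.012,0,0,0,-0.62,3.96,0,0,0,0,-0.62,3.96,0,0,0,0,-0.62,3.96,0,0,0,0,-0.62,3.96,0,0,0]'
python3 -m inch '[2,0,0,0,0,0,2,0,0,0,0,0,1.5,0,0,0,0,0,1,0,0,0,0,0,0,0,0,0,0,0]'
python3 look.py wrist w4;python3 look.py scene s4; python3 look.py top t4
python3 - <<'E'
from go import *
from station import *
crop(load("s4.npz"),240,180,360,270,6.5,"pics/s4z.png")
crop(load("t4.npz"),230,160,380,290,4.5,"pics/t4z.png")
o=get_obs()
nest=np.array([.5081,-.2662,.0485]);ux,uy=jigframe(nest,-12.6)
d,w,out=delta(o,nest-.002*uy,-12.6);print(d.round(2),w.round(3))
E
```

```text
t: 5.9
ee_pos: [0.503, -0.275, 0.1376]
tool_rot: [1.369, 1.097, -1.369]
contact_force: [0.5, -1.2, -1.1]
gripper_width: 0.05
t: 6.4
ee_pos: [0.5028, -0.2727, 0.0707]
tool_rot: [1.37, 1.1, -1.372]
contact_force: [-0.3, -0.2, -0.9]
gripper_width: 0.05
6.4 [ 0.5028 -0.2727  0.0707] [ 1.37   1.1   -1.372] [-0.59  0.09  1.94  0.    1.11 -0.37] [-0.3 -0.2 -0.9] 0.0499747149368843
6.45 [ 0.5035 -0.2732  0.072 ] [ 1.37   1.098 -1.371] [-0.59  0.09  1.94 -0.    1.11 -0.37] [ 0.1 -0.5 -0.8] 0.04976648253569423
6.5 [ 0.5042 -0.2736  0.073 ] [ 1.37   1.096 -1.37 ] [-0.59  0.09  1.94 -0.    1.11 -0.37] [ 0.6  0.7 -1. ] 0.04974904525291217
[ 2.51  0.18 -0.62] [-0.001  0.001 -0.001]
```

View pics/w4.png

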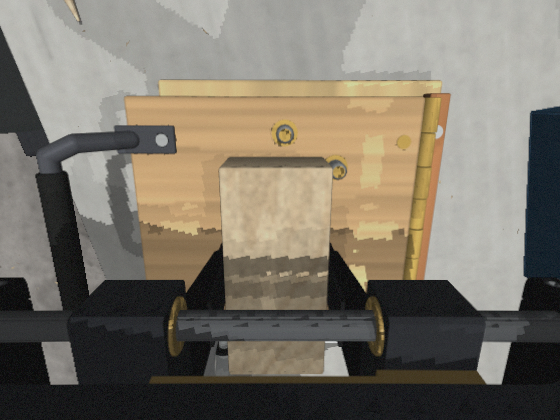

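View pics/s4z.png

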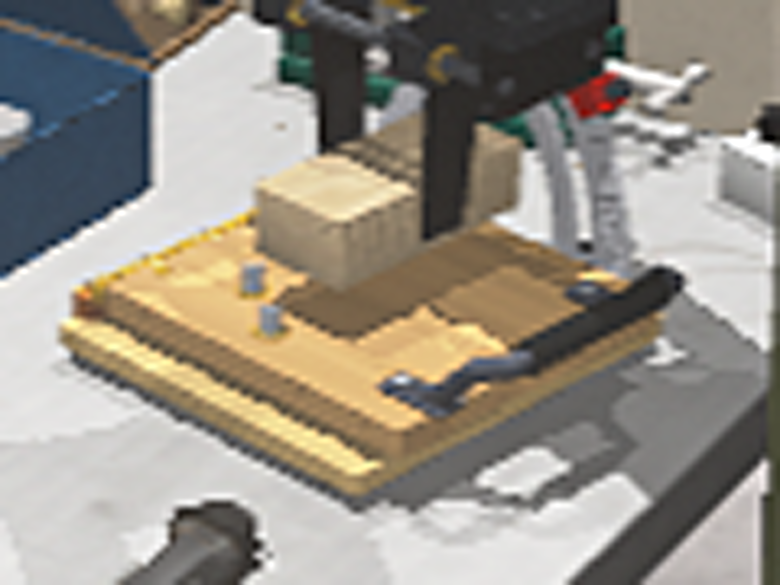

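View pics/t4z.png

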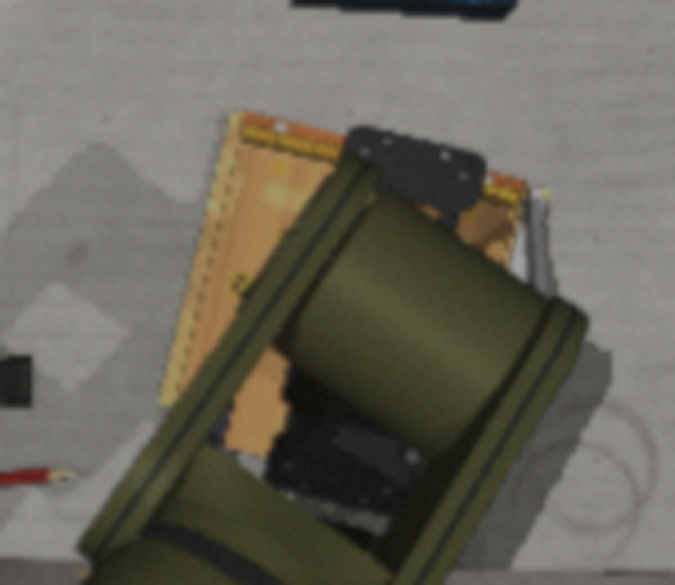

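The wrist view shows the blank square to the table, with the end pin's top at about (285,133) and the hinge-side pin at about (338,169). The scene view shows the blank hovering clear of the pins.

Run:
```python
from go import *
c=load("w4.npz");P=campose(c,c["ee"],c["rot"])
crop(c,200,90,380,225,4.4,"pics/w4z.png")
p=onplane(c,[(285,133),(338,169)],.0535,P)
Rt=R.from_rotvec(c["rot"]).as_matrix();print(p.round(4),((p-c["ee"])@Rt).round(4))
```

```text
[[ 0.5223 -0.2075  0.0535]
 [ 0.5469 -0.233   0.0535]] [[ 0.0173  0.0048 -0.0679]
 [ 0.0172  0.0343 -0.0484]]
```

View pics/w4z.png

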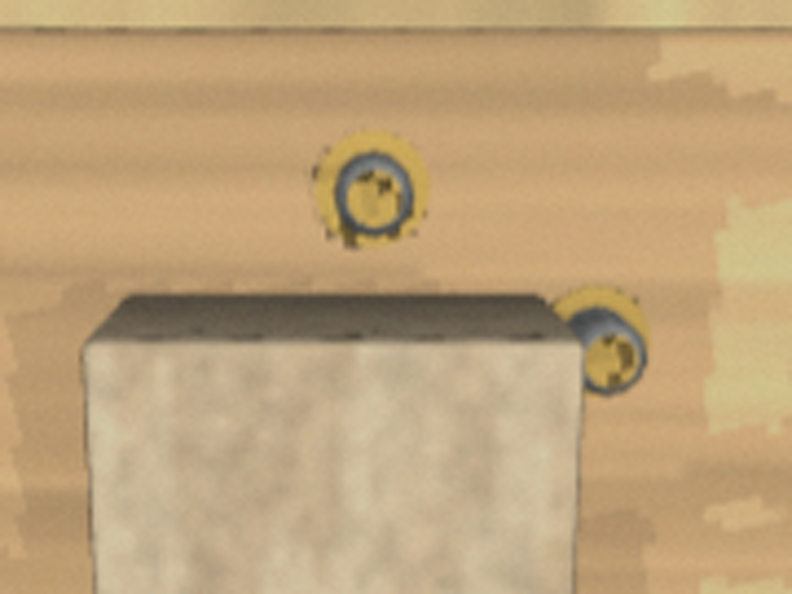

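```bash
python3 -m inch '[0.9,0,0,0,0,0,0.9,0,0,0,0,0,0.5,0,0,0,0,0,0,0,0,0,0,0]'
python3 -m inch '[0,0.2,0,0,0,0,0,0.2,0,0,0,0,0,0.1,0,0,0,0,0,0,0,0,0,0]'
python3 -m inch '[0,0,-0.3,0,0,0,0,0,-0.2,0,0,0,0,0,-0.1,0,0,0,0,0,0,0,0,0]'
```

```text
t: 6.95
ee_pos: [0.5029, -0.2731, 0.0482]
tool_rot: [1.371, 1.099, -1.372]
contact_force: [-0.1, -0.5, -0.5]
gripper_width: 0.0499
t: 7.35
ee_pos: [0.5073, -0.2745, 0.0497]
tool_rot: [1.37, 1.099, -1.374]
contact_force: [-5.8, 0.6, 1.7]
gripper_width: 0.0499
t: 7.75
ee_pos: [0.5086, -0.269, 0.0492]
tool_rot: [1.369, 1.098, -1.374]
contact_force: [-5.2, 0.6, -0.9]
gripper_width: 0.0496
```

```bash
python3 -m inch '[0,0,-0.1,0,0,0,0,0,-0.1,0,0,0,0,0,0,0,0,0]'
python3 -m inch '[0,0,-0.1,0,0,0,0,0,-0.05,0,0,0,0,0,0,0,0,0]'
```

```text
t: 8.05
ee_pos: [0.5087, -0.2685, 0.0493]
tool_rot: [1.367, 1.096, -1.375]
contact_force: [-6.4, -5.0, -1.2]
gripper_width: 0.05
t: 8.35
ee_pos: [0.5087, -0.2684, 0.0495]
tool_rot: [1.365, 1.095, -1.376]
contact_force: [-7.8, -10.1, -1.9]
gripper_width: 0.0498
```

```bash
python3 -m inch '[0.15,0,0,0,0,0,0.1,0,0,0,0,0,0,0,0,0,0,0]'
python3 look.py wrist w5; python3 look.py scene s5; python3 -c "
from go import *
crop(load('w5.npz'),200,110,380,245,4.4,'pics/w5z.png')
crop(load('s5.npz'),240,180,360,270,6.5,'pics/s5z.png')"
```

```text
t: 8.65
ee_pos: [0.5088, -0.2684, 0.0489]
tool_rot: [1.365, 1.095, -1.376]
contact_force: [-13.1, -6.9, 7.7]
gripper_width: 0.0497
8.65 [ 0.5088 -0.2684  0.0489] [ 1.365  1.095 -1.376] [-0.58  0.12  1.95 -0.01  1.07 -0.35] [-13.1  -6.9   7.7] 0.04972581687210976
8.7 [ 0.5088 -0.2684  0.0488] [ 1.365  1.095 -1.376] [-0.58  0.12  1.95 -0.01  1.07 -0.35] [-12.5  -7.5   7.9] 0.04990424551782673
```

View pics/w5z.png

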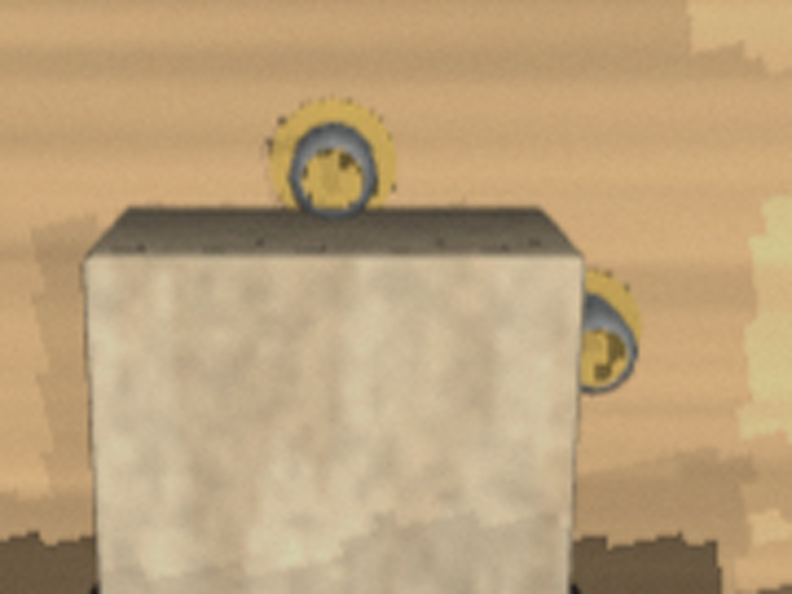

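View pics/s5z.png

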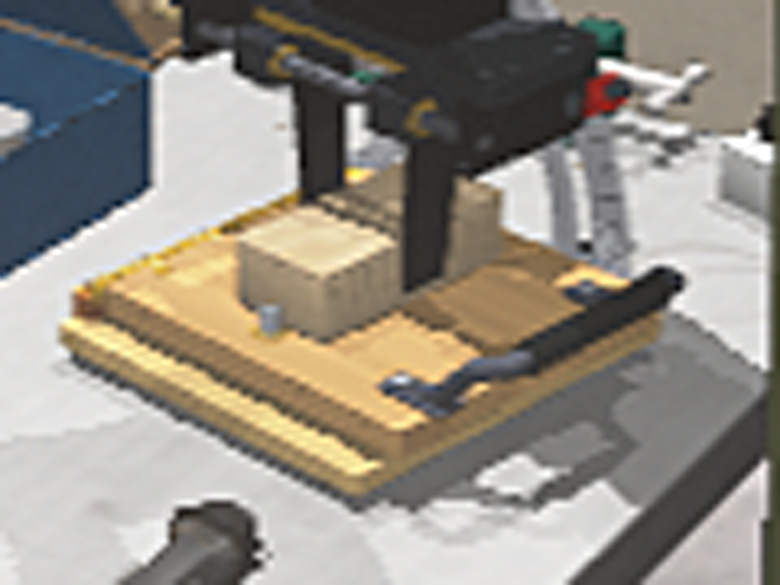

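Contact against both pin directions and the table. Releasing.

```bash
python3 -m inch '[0,0,0,0,0,0,0,0,0,0,0,0,0,0,0,0,0,0,0,0,0,0,0,0,0,0,0,0,0,0]' 0
python3 -m inch '[-1.5,0,0,0,0,0,-3,0,0,0,0,0,-4,0,0,0,0,0,-4,0,0,0,0,0,0,0,0,0,0,0]'
python3 look.py wrist w6; python3 look.py scene s6;python3 -c "
from go import *
crop(load('w6.npz'),150,110,400,320,3,'pics/w6z.png')
crop(load('s6.npz'),240,180,360,270,6.5,'pics/s6z.png')"
```

```text
t: 9.25
ee_pos: [0.5111, -0.2654, 0.0472]
tool_rot: [1.371, 1.096, -1.37]
contact_force: [-0.4, -0.1, 0.3]
gripper_width: 0.0844
t: 9.75
ee_pos: [0.5146, -0.2678, 0.1813]
tool_rot: [1.372, 1.082, -1.364]
contact_force: [-0.1, 0.3, 0.7]
gripper_width: 0.0951
9.75 [ 0.5146 -0.2678  0.1813] [ 1.372  1.082 -1.364] [-0.57 -0.02  1.85  0.    1.29 -0.35] [-0.1  0.3  0.7] 0.09507447632023984
9.8 [ 0.5131 -0.2669  0.1779] [ 1.371  1.087 -1.366] [-0.57 -0.01  1.86  0.    1.29 -0.35] [-0.4  1.2 -0.4] 0.09525565116116592
```

View pics/w6z.png

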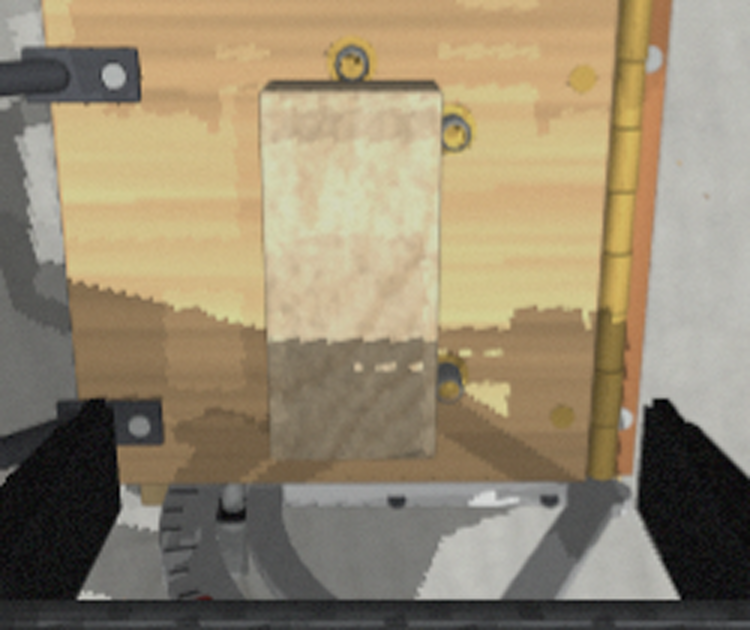

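View pics/s6z.png

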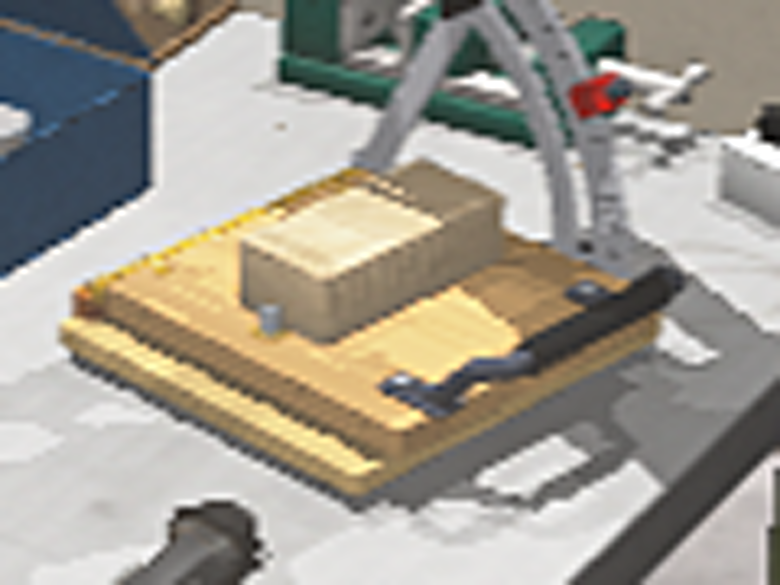

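The blank lies flat against the end pin and both hinge-side pins. Crop pixels: blank corners (262,92), (441,91), (436,457) and (272,458); pins (352,62), (455,132) and (450,388). I'll measure the gaps and the bar.

```bash
python3 - <<'E'
from go import *
from station import *
c=load("w6.npz");P=campose(c,c["ee"],c["rot"])
f=lambda L:[(150+(x+.5)/3-.5,110+(y+.5)/3-.5) for x,y in L]
p=onplane(c,f([(352,62),(455,132),(450,388)]),.0535,P)
b=onplane(c,f([(262,92),(441,91),(436,457),(272,458)]),.0715,P)
y=(p[1]-p[2]);print(np.linalg.norm(y));y/=np.linalg.norm(y);x=np.array([y[1],-y[0],0])
nest=(p[1]+p[2])/2-.03*x
print("nest",nest.round(4),"yaw",np.degrees(np.arctan2(x[1],x[0])),"endpin",(p[0]-nest)@x,(p[0]-nest)@y)
print("blank corners jig",np.c_[(b-nest)@x,(b-nest)@y].round(4).tolist())
o=get_obs()
for N,a in((np.array([.5081,-.2662,0]),-12.6),):
    ux,uy=jigframe(N,a);B=N-.118*ux+[0,0,.15]
    d,w,_=delta(o,B,a);print(B,d.round(2),w.round(3))
E
python3 look.py top t6; python3 -c "
from go import *
crop(load('t6.npz'),230,160,380,290,4.5,'pics/t6z.png')"
```

```text
0.08015571896141732
nest [ 0.5086 -0.2659  0.0535] yaw -12.526766546036944 endpin 0.0003054397772118251 0.06005143085882546
blank corners jig [[-0.0237, 0.0537], [0.0245, 0.0537], [0.0246, -0.055], [-0.0247, -0.0549]]
[ 0.39294182 -0.2404591   0.15      ] [  2.44 -12.16   0.11] [-0.002  0.001 -0.004]
9.85 [ 0.5118 -0.2661  0.1749] [ 1.371  1.092 -1.369] [-0.57 -0.01  1.86  0.    1.29 -0.35] [-0.3  0.1 -0.2] 0.09486994091926998
```

```bash
python3 -m inch '[0,-3,0,0,0,0,0,-3,0,0,0,0,0,-3,0,0,0,0,0,-3.15,0,0,0,0,0,0,0,0,0,0]'
python3 look.py wrist w7
```

```text
t: 10.4
ee_pos: [0.3889, -0.2372, 0.1696]
tool_rot: [1.372, 1.1, -1.374]
contact_force: [0.1, -0.9, -1.2]
gripper_width: 0.095
10.4 [ 0.3889 -0.2372  0.1696] [ 1.372  1.1   -1.374] [-0.67 -0.29  2.11 -0.    1.32 -0.44] [ 0.1 -0.9 -1.2] 0.0950405761191625
```

View pics/w7.png

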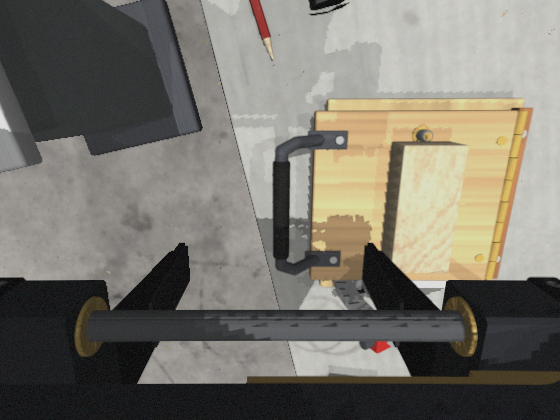

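The bar sleeve runs from (281,162) to (282,258) between the open fingers.

Run:
```python
from go import *
from station import *
c=load("w7.npz");P=campose(c,c["ee"],c["rot"])
b=onplane(c,[(281,162),(281.5,258)],.067,P);Rt=R.from_rotvec(c["rot"]).as_matrix()
print(b.round(4),b.mean(0).round(4),((b-c["ee"])@Rt).round(4)); print(get_obs()["ee_pos"])
```

```text
[[ 0.4007 -0.2006  0.067 ]
 [ 0.3828 -0.2831  0.067 ]] [ 0.3918 -0.2418  0.067 ] [[ 0.1026  0.0039 -0.0381]
 [ 0.1025  0.0047  0.0463]]
[ 0.39059705 -0.23791509  0.17039806]
```

```bash
python3 -m inch '[3,0.25,0.4,0,0,0,3,0,0,0,0,0,3,0,0,0,0,0,2,0,0,0,0,0,0.8,0,0,0,0,0]'
python3 -m inch '[0.4,0,0,0,0,0,0,0,0,0,0,0]'
python3 look.py scene s8; python3 -c "
from go import *
crop(load('s8.npz'),240,180,360,270,6.5,'pics/s8z.png')"
```

```text
t: 10.95
ee_pos: [0.3927, -0.242, 0.0508]
tool_rot: [1.371, 1.102, -1.373]
contact_force: [-0.1, -0.2, -0.4]
gripper_width: 0.095
t: 11.15
ee_pos: [0.3942, -0.2434, 0.0502]
tool_rot: [1.371, 1.096, -1.371]
contact_force: [-0.3, 0.2, 0.6]
gripper_width: 0.0954
11.15 [ 0.3942 -0.2434  0.0502] [ 1.371  1.096 -1.371] [-0.67 -0.13  2.2   0.    1.07 -0.45] [-0.3  0.2  0.6] 0.0954336386009233
```

View pics/s8z.png

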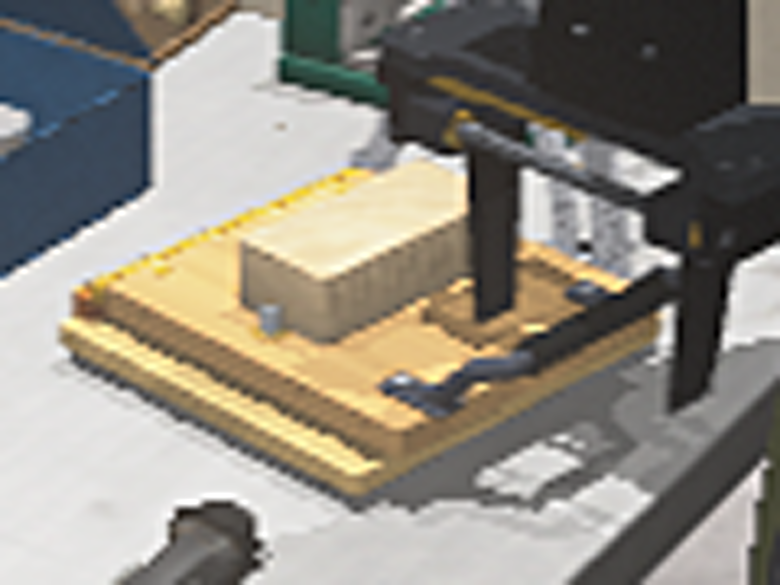

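The scene view shows the fingers straddling the bar sleeve: the rear one over the table, the front one beyond the edge. Closing.

```bash
python3 -m inch '[0.2,-0.1,0,0,0,0,0,0,0,0,0,0,0,0,0,0,0,0,0,0,0,0,0,0,0,0,0,0,0,0]' 255
python3 -m inch '[0,0,0,0,0,0,0,0,0,0,0,0,0,0,0,0,0,0,0,0,0,0,0,0,0,0,0,0,0,0]'
python3 -m inch '[0,0,0,0,0,0,0,0,0,0,0,0,0,0,0,0,0,0,0,0,0,0,0,0,0,0,0,0,0,0]'
python3 look.py wrist w8;python3 - <<'E'
from go import *
from station import *
o=get_obs();Rt=R.from_rotvec(o["tool_rot"]).as_matrix();print(Rt.round(3))
E
```

```text
t: 11.7
ee_pos: [0.3929, -0.2431, 0.0484]
tool_rot: [1.371, 1.095, -1.371]
contact_force: [0.4, -0.1, -0.0]
gripper_width: 0.0605
t: 12.2
ee_pos: [0.3928, -0.2431, 0.0482]
tool_rot: [1.371, 1.096, -1.371]
contact_force: [0.7, 0.0, -0.3]
gripper_width: 0.0205
t: 12.7
ee_pos: [0.3913, -0.2426, 0.0478]
tool_rot: [1.369, 1.1, -1.373]
contact_force: [-4.9, 0.1, 3.3]
gripper_width: 0.0137
12.7 [ 0.3913 -0.2426  0.0478] [ 1.369  1.1   -1.373] [-0.67 -0.13  2.2  -0.    1.07 -0.45] [-4.9  0.1  3.3] 0.013681212654358005
[[-0.004  0.976 -0.22 ]
 [ 0.001 -0.22  -0.976]
 [-1.    -0.004 -0.   ]]
```

View pics/w8.png

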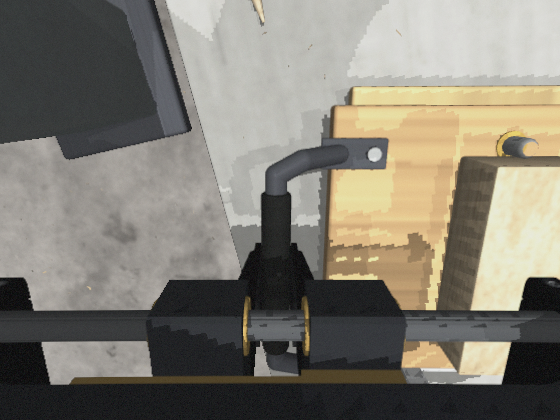

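Run:
```python
import numpy as np
r=np.hypot(.205,.035);p=np.arctan2(35,205)
th=np.r_[0,.005,.015,.03,.05,.07,.095,.12,.145,.17,.195,.22,.245,.27,.295,.32,.345,.37,.395,.42,.445,.465,.485,.5]
x=-r*np.cos(p+th);z=r*np.sin(p+th)
for i in range(len(th)-1):print(th[i+1],(-(z[i+1]-z[i])*100).round(2),((x[i+1]-x[i])*100).round(2))
```

```text
0.005 -0.1 0.02
0.015 -0.2 0.04
0.03 -0.31 0.06
0.05 -0.41 0.09
0.07 -0.41 0.09
0.095 -0.5 0.13
0.12 -0.5 0.14
0.145 -0.5 0.15
0.17 -0.49 0.17
0.195 -0.49 0.18
0.22 -0.48 0.19
0.245 -0.48 0.2
0.27 -0.47 0.22
0.295 -0.47 0.23
0.32 -0.46 0.24
0.345 -0.46 0.25
0.37 -0.45 0.26
0.395 -0.44 0.27
0.42 -0.44 0.28
0.445 -0.43 0.29
0.465 -0.34 0.24
0.485 -0.33 0.25
0.5 -0.25 0.19
```

```bash
python3 -m inch '[-0.1,0.02,0,0,0,0,-0.2,0.04,0,0,0,0,-0.31,0.06,0,0,0,0,-0.41,0.09,0,0,0,0,-0.41,0.09,0,0,0,0]'
python3 -m inch '[-0.5,0.13,0,0,0,0,-0.5,0.14,0,0,0,0,-0.5,0.15,0,0,0,0,-0.49,0.17,0,0,0,0,-0.49,0.18,0,0,0,0]'
cat > ang.py <<'E'
from go import *
from station import *
o=get_obs();Rt=R.from_rotvec(o["tool_rot"]).as_matrix()
g=o["ee_pos"]-.019*Rt[:,0]
N=np.array([.5083,-.2661,0]);ux,uy=jigframe(N,-12.57);H=N+.087*ux+[0,0,.032]
v=g-H;print("t",o["t"],"theta",(np.arctan2(v[2],-v@ux)-np.arctan2(35,205)).round(4),"r",np.hypot(v[2],v@ux).round(4),"y",(v@uy).round(4),"F",o["contact_force"].round(1),"w",o["gripper_width"].round(4))
E
python3 ang.py;python3 look.py scene s9; python3 -c "
from go import *
crop(load('s9.npz'),240,160,360,270,5.4,'pics/s9z.png')"
```

```text
t: 13.25
ee_pos: [0.394, -0.2432, 0.0615]
tool_rot: [1.369, 1.1, -1.374]
contact_force: [-5.0, -1.4, -2.2]
gripper_width: 0.0132
t: 13.75
ee_pos: [0.4015, -0.2449, 0.0864]
tool_rot: [1.369, 1.1, -1.374]
contact_force: [-6.7, -0.3, -1.3]
gripper_width: 0.0133
13.75 [ 0.4015 -0.2449  0.0864] [ 1.369  1.1   -1.374] [-0.66 -0.16  2.16 -0.    1.15 -0.44] [-6.7 -0.3 -1.3] 0.013328725407897766Traceback (most recent call last):
  File "ang.py", line 6, in <module>
    v=g-H;print("t",o["t"],"theta",(np.arctan2(v[2],-v@ux)-np.arctan2(35,205)).round(4),"r",np.hypot(v[2],v@ux).round(4),"y",(v@uy).round(4),"F",o["contact_force"].round(1),"w",o["gripper_width"].round(4))
                                                                                                                                                                                 ^^^^^^^^^^^^^^^^^^^^^^^^
AttributeError: 'float' object has no attribute 'round'
```

View pics/s9z.png

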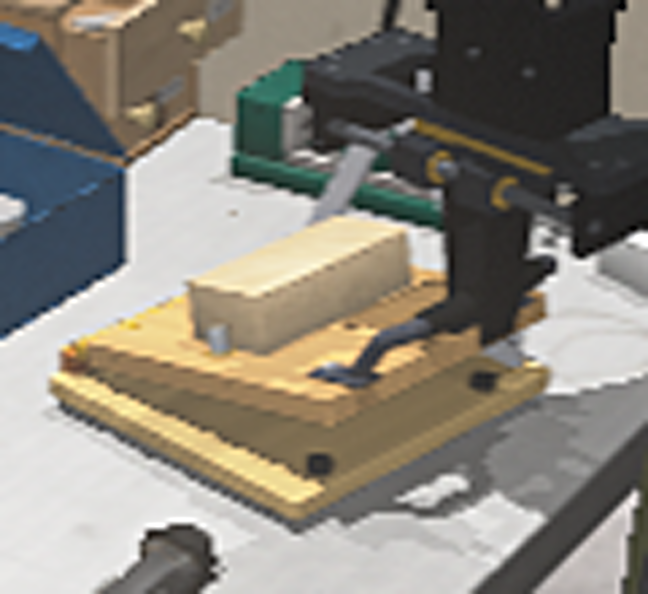

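The table is rising with the blank still seated against the end pin. Continuing.

```bash
sed -i 's/o\["gripper_width"\].round(4)/round(o["gripper_width"],4)/' ang.py; python3 ang.py
python3 -m inch '[-0.48,0.16,0,0,0,0,-0.48,0.17,0,0,0,0,-0.47,0.19,0,0,0,0,-0.47,0.2,0,0,0,0,-0.46,0.22,0,0,0,0]'; python3 ang.py
python3 -m inch '[-0.46,0.25,0,0,0,0,-0.45,0.26,0,0,0,0,-0.44,0.27,0,0,0,0,-0.44,0.28,0,0,0,0,-0.34,0.24,0,0,0,0]'; python3 ang.py
python3 look.py scene s10; python3 look.py wrist w10; python3 look.py top t10; python3 -c "
from go import *
crop(load('s10.npz'),240,150,360,260,5.4,'pics/s10z.png')
crop(load('t10.npz'),240,170,370,290,4.5,'pics/t10z.png')"
```

```text
t 13.8 theta 0.1943 r 0.209 y -0.0026 F [-8.2 -0.   1.4] w 0.0133
t: 14.3
ee_pos: [0.4126, -0.2475, 0.1113]
tool_rot: [1.371, 1.096, -1.371]
contact_force: [-3.7, -1.1, -1.7]
gripper_width: 0.0131
t 14.3 theta 0.3204 r 0.209 y -0.0026 F [-3.7 -1.1 -1.7] w 0.0131
t: 14.8
ee_pos: [0.4256, -0.2504, 0.1328]
tool_rot: [1.371, 1.095, -1.37]
contact_force: [-3.6, -0.1, -1.5]
gripper_width: 0.0136
t 14.8 theta 0.4414 r 0.2089 y -0.0027 F [-3.6 -0.1 -1.5] w 0.0136
14.8 [ 0.4256 -0.2504  0.1328] [ 1.371  1.095 -1.37 ] [-0.64 -0.16  2.07  0.    1.23 -0.42] [-3.6 -0.1 -1.5] 0.013629554171560653
14.85 [ 0.426  -0.2505  0.1333] [ 1.371  1.095 -1.37 ] [-0.64 -0.16  2.07  0.    1.23 -0.42] [-3.9  0.7  0.4] 0.013165519269634359
14.9 [ 0.4257 -0.2505  0.133 ] [ 1.371  1.095 -1.37 ] [-0.64 -0.16  2.07  0.    1.23 -0.42] [-4.1  0.2 -0.1] 0.013199093931140275
```

View pics/s10z.png

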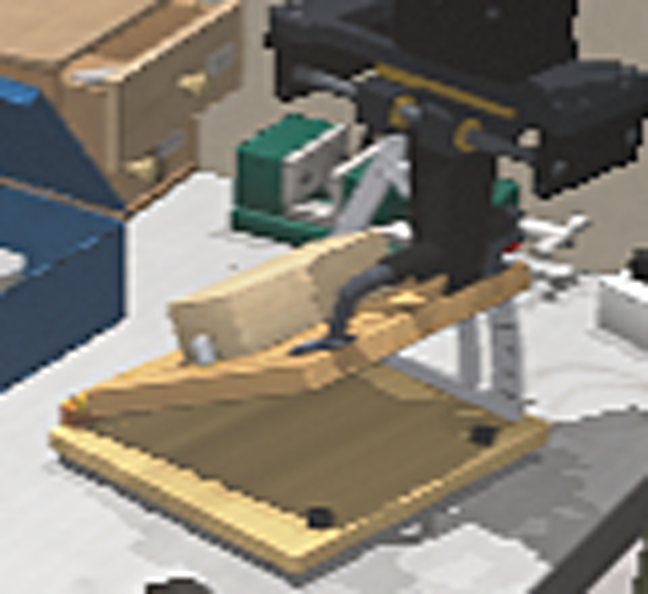

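View pics/t10z.png

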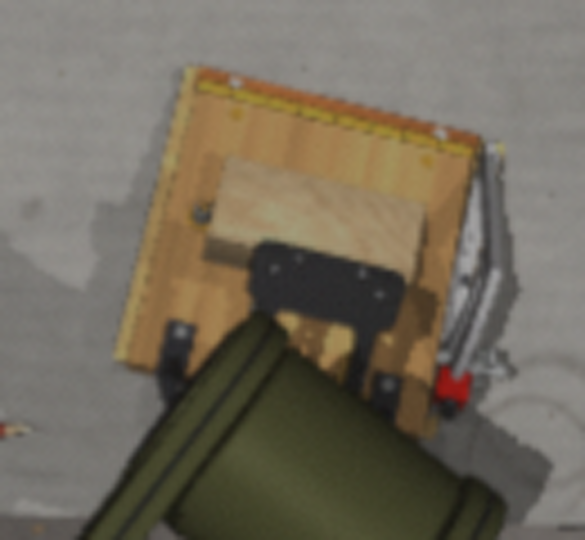

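View pics/w10.png

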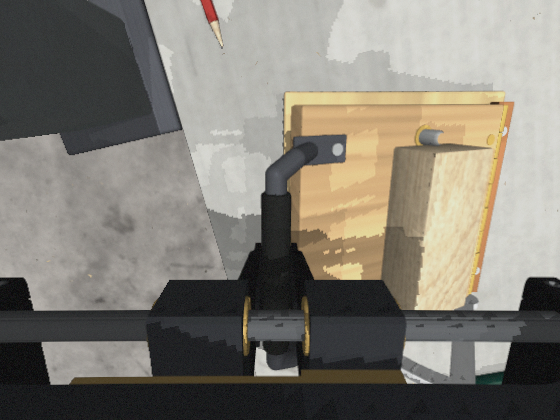

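```bash
cat > cur.py <<'E'
from go import *
import sys
from scipy.spatial import ConvexHull
N=np.array([.5083,-.2661,0]);ux,uy=jigframe(N,-12.57);H=N+.087*ux+[0,0,.032];uz=np.array([0,0,1.])
def block(t):
    er=-np.cos(t)*ux+np.sin(t)*uz; et=np.sin(t)*ux+np.cos(t)*uz
    C=H-.088*uy+.152*er
    return C,np.array([C+a*.0085*er+b*.0085*uy+g*.007*et for a in(-1,1) for b in(-1,1) for g in(-1,1)])
for f in sys.argv[1:]:
    c=load(f+".npz");P=campose(c,c["ee"],c["rot"]) if f[0]=="w" else campose(c)
    im=c["pixels"].astype(float);red=np.clip((im[...,0]-1.6*np.maximum(im[...,1],im[...,2]))/60,0,1)
    u0,v0=proj(c,block(.55)[0],P)[0].round().astype(int);K=8;S=22
    sub=red[v0-S:v0+S,u0-S:u0+S];best=[]
    for t in np.arange(.4,.72,.005):
        q=proj(c,block(t)[1],P)-[u0-S,v0-S];hp=q[ConvexHull(q).vertices]
        for du in(-1,0,1):
            for dv in(-1,0,1):
                m=np.zeros((2*S*K,2*S*K),np.uint8);cv2.fillConvexPoly(m,((hp+.5+[du,dv])*K).astype(np.int32),1)
                m=cv2.resize(m.astype(np.float32),(2*S,2*S),interpolation=cv2.INTER_AREA)
                best.append((np.minimum(m,sub).sum()/np.maximum(m,sub).sum(),round(t,3),du,dv))
    b0=max(b for b in best if b[2]==b[3]==0);print(f,"noshift",b0,"shift",sorted(best)[-3:],sub.sum())
    crop(c,u0-S,v0-S,u0+S,v0+S,12,f"pics/cur_{f}.png")
E
python3 cur.py scene0 top0 s6 t6 t10
python3 - <<'E'
import cv2,numpy as np
cv2.imwrite("pics/curs.png",np.hstack([cv2.resize(cv2.imread(f"pics/cur_{f}.png"),(390,390)) for f in("s6","t10")]))
E
```

```text
scene0 noshift (np.float64(0.615016506399056), np.float64(0.56), 0, 0) shift [(np.float64(0.6343951083111545), np.float64(0.585), 1, 1), (np.float64(0.6364621894289232), np.float64(0.565), 1, 0), (np.float64(0.6365451058835199), np.float64(0.55), 1, -1)] 32.45
top0 noshift (np.float64(0.549673337459597), np.float64(0.56), 0, 0) shift [(np.float64(0.5714855149832728), np.float64(0.49), 1, -1), (np.float64(0.5714855149832728), np.float64(0.5), 1, -1), (np.float64(0.5746761148092477), np.float64(0.495), 1, -1)] 41.81666666666667
s6 noshift (np.float64(0.5891056290759631), np.float64(0.555), 0, 0) shift [(np.float64(0.5987045187915498), np.float64(0.54), 0, -1), (np.float64(0.6097334582304352), np.float64(0.58), 1, 1), (np.float64(0.6106877682448982), np.float64(0.565), 1, 0)] 30.35666666666667
t6 noshift (np.float64(0.0), np.float64(0.715), 0, 0) shift [(np.float64(0.0), np.float64(0.715), 1, -1), (np.float64(0.0), np.float64(0.715), 1, 0), (np.float64(0.0), np.float64(0.715), 1, 1)] 0.0
t10 noshift (np.float64(0.5725453545904343), np.float64(0.57), 0, 0) shift [(np.float64(0.5961762403018008), np.float64(0.49), 1, -1), (np.float64(0.5961762403018008), np.float64(0.5), 1, -1), (np.float64(0.5995046882828717), np.float64(0.495), 1, -1)] 43.623333333333335
```

View pics/curs.png

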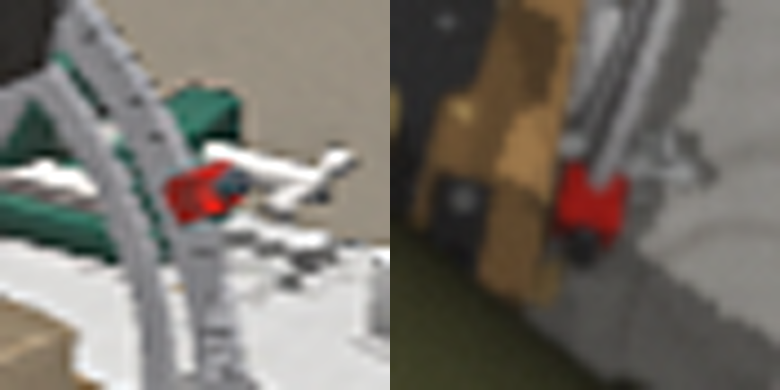

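Every fit puts the cursor at 0.555–0.57 (zero-shift mean about 0.56); kinematics puts the table at 0.44. Going to about 0.54, then comparing in the pictures.

```bash
python3 -m inch '[-0.34,0.25,0,0,0,0,-0.34,0.25,0,0,0,0,-0.33,0.26,0,0,0,0,-0.32,0.27,0,0,0,0,-0.2,0.17,0,0,0,0]'; python3 -m inch '[0,0,0,0,0,0,0,0,0,0,0,0]'
python3 ang.py
for n in scene top wrist; do python3 look.py $n ${n}11; done; python3 -c "
from go import *
crop(load('scene11.npz'),270,160,370,260,6,'pics/s11z.png')
crop(load('top11.npz'),300,210,370,280,8,'pics/t11z.png')"
```

```text
t: 15.45
ee_pos: [0.4372, -0.2531, 0.1481]
tool_rot: [1.371, 1.096, -1.371]
contact_force: [-3.6, -0.2, 0.4]
gripper_width: 0.0133
t: 15.65
ee_pos: [0.4368, -0.253, 0.1476]
tool_rot: [1.371, 1.096, -1.371]
contact_force: [-3.7, 0.2, 1.1]
gripper_width: 0.0134
t 15.65 theta 0.5313 r 0.2088 y -0.0028 F [-3.7  0.2  1.1] w 0.0134
15.65 [ 0.4368 -0.253   0.1476] [ 1.371  1.096 -1.371] [-0.63 -0.15  2.04 -0.    1.25 -0.41] [-3.7  0.2  1.1] 0.013385748916767838
15.7 [ 0.4367 -0.2529  0.1475] [ 1.371  1.096 -1.371] [-0.63 -0.15  2.04 -0.    1.25 -0.41] [-5.3 -0.8  0.7] 0.013286840403446071
15.75 [ 0.4366 -0.2529  0.1474] [ 1.371  1.096 -1.371] [-0.63 -0.15  2.04 -0.    1.25 -0.41] [-4.9 -0.   0.7] 0.013392692926323845
```

View pics/s11z.png

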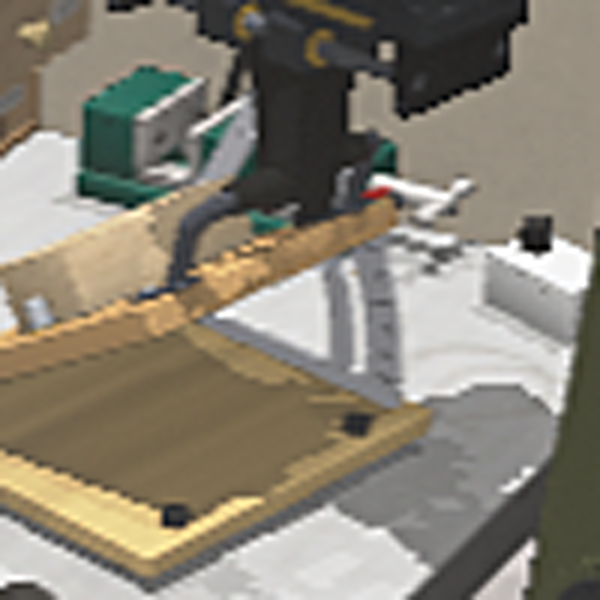

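View pics/t11z.png

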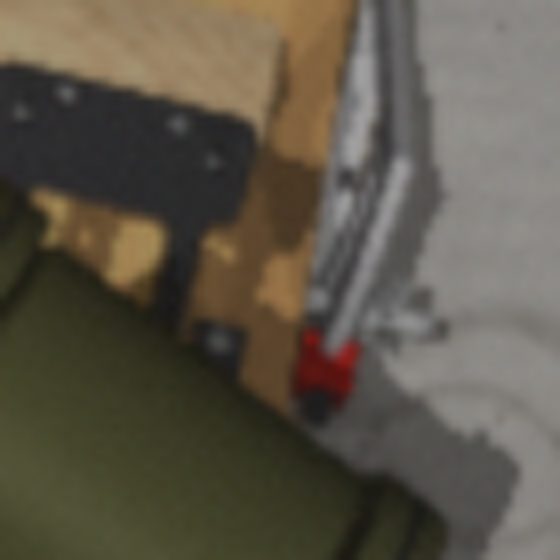

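View pics/wrist11.png

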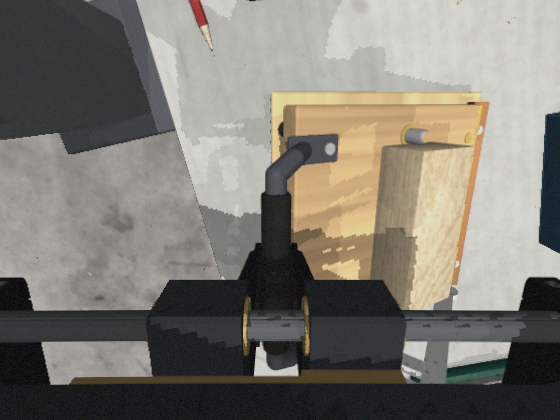

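The scene view shows the raised board, its front right corner at crop (398,200) just below the red cursor at (376,192), and the white wing nut beside it; the blank is still on the pins. I'll check the angle by projecting the board's corners.

```bash
cat > ov.py <<'E'
import sys
from cur import *
f,t,out=sys.argv[1],float(sys.argv[2]),None
E
sed -i 's/^for f in sys.argv\[1:\]:/for f in (sys.argv[1:] if __name__=="__main__" else []):/' cur.py
cat > ov.py <<'E'
from cur import *
def tab(t,X):  # lowered jig coords rel hinge -> world
    X=np.atleast_2d(X);c,s=np.cos(t),np.sin(t)
    return H+np.outer(X[:,0]*c+X[:,2]*s,ux)+np.outer(X[:,1],uy)+np.outer(-X[:,0]*s+X[:,2]*c,uz)
def overlay(f,t,box,k,out):
    c=load(f+".npz");P=campose(c,c["ee"],c["rot"]) if f[0]=="w" else campose(c)
    x0,y0,x1,y1=box;im=cv2.cvtColor(c["pixels"],cv2.COLOR_RGB2BGR)[y0:y1,x0:x1]
    im=cv2.resize(im,None,fx=k,fy=k,interpolation=cv2.INTER_CUBIC)
    T=lambda X:((proj(c,X,P)+.5-[x0,y0])*k).astype(int)
    g=[(-.176,y,z) for y in(-.08,.08) for z in(.0075,-.0075)]+[(0,y,.0075) for y in(-.08,.08)]
    q=T(tab(t,g))
    for a,b in((0,1),(2,3),(0,2),(1,3),(0,4),(2,5)):cv2.line(im,tuple(map(int,q[a])),tuple(map(int,q[b])),(255,0,255),1)
    b=[(-.087+a*.025,b_*.055,.0075+z) for a in(-1,1) for b_ in(-1,1) for z in(0,.032)]
    q=T(tab(t,b))
    for i in range(8):
        for j in(1,2,4):
            if not i&j: cv2.line(im,tuple(map(int,q[i])),tuple(map(int,q[i|j])),(255,255,0),1)
    for p in T(block(t)[1]):cv2.circle(im,tuple(map(int,p)),2,(0,255,0),-1)
    cv2.imwrite(out,im)
if __name__=="__main__":
    overlay("scene11",.53,(240,160,370,260),6,"pics/ov_s11.png")
    overlay("wrist11",.53,(240,60,500,320),2.3,"pics/ov_w11.png")
E
python3 ov.py
```

```text
(no output)
```

View pics/ov_s11.png

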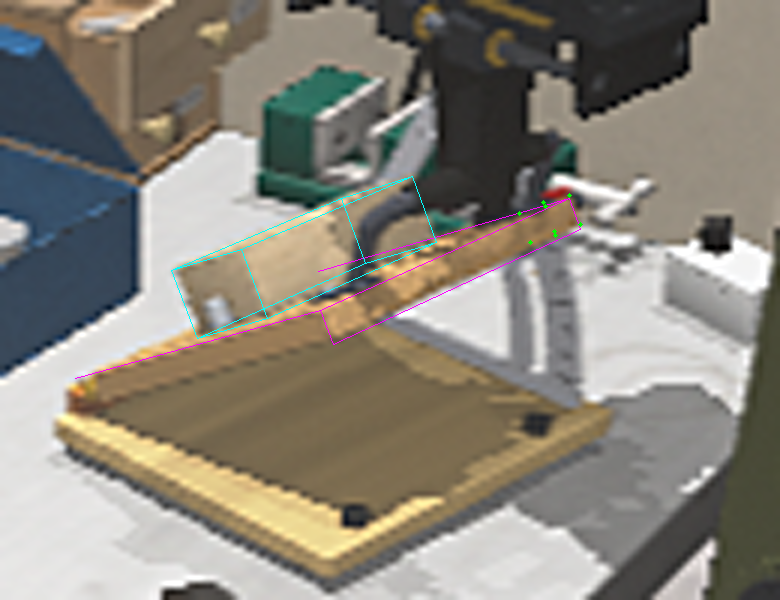

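View pics/ov_w11.png

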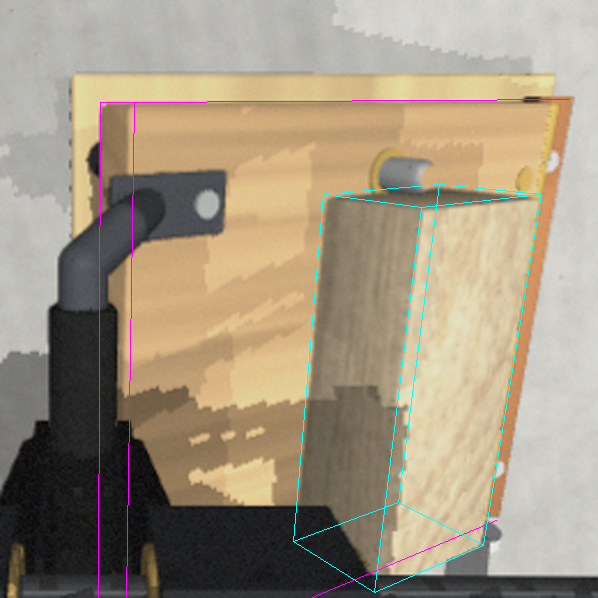

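The model overlay at 0.53 fits both the board and the seated blank. I'll go the last 0.027 rad.

```bash
python3 -m inch '[-0.15,0.13,0,0,0,0,-0.15,0.13,0,0,0,0,-0.12,0.1,0,0,0,0,0,0,0,0,0,0,0,0,0,0,0,0]'; python3 -m inch '[0,0,0,0,0,0,0,0,0,0,0,0,0,0,0,0,0,0]';python3 ang.py
```

```text
t: 16.3
ee_pos: [0.4403, -0.2538, 0.1517]
tool_rot: [1.371, 1.096, -1.371]
contact_force: [-5.4, 0.5, 1.4]
gripper_width: 0.0133
t: 16.6
ee_pos: [0.4403, -0.2538, 0.1517]
tool_rot: [1.371, 1.096, -1.371]
contact_force: [-5.4, 0.4, 1.3]
gripper_width: 0.013
t 16.6 theta 0.5572 r 0.2088 y -0.0028 F [-5.4  0.4  1.3] w 0.013
```

```bash
for n in scene top wrist; do python3 look.py $n ${n}12; done
python3 - <<'E'
from ov import *
overlay("scene12",.557,(270,160,370,235),8,"pics/ov_s12.png")
overlay("scene0",.557,(290,160,370,235),8,"pics/ov_s0.png")
overlay("top12",.557,(250,180,370,280),6,"pics/ov_t12.png")
overlay("wrist12",.557,(240,60,500,320),2.3,"pics/ov_w12.png")
E
python3 ang.py
```

```text
16.6 [ 0.4403 -0.2538  0.1517] [ 1.371  1.096 -1.371] [-0.63 -0.15  2.03 -0.    1.26 -0.41] [-5.4  0.4  1.3] 0.012955462327527504
16.65 [ 0.4403 -0.2538  0.1517] [ 1.371  1.096 -1.371] [-0.63 -0.15  2.03 -0.    1.26 -0.41] [-5.1 -0.1  1.6] 0.013031639092434526
16.7 [ 0.4402 -0.2537  0.1516] [ 1.371  1.096 -1.371] [-0.63 -0.15  2.03 -0.    1.26 -0.41] [-5.3  0.8  2.2] 0.013109482307601996
t 16.75 theta 0.5571 r 0.2088 y -0.0028 F [-5.5  0.3  1.2] w 0.0132
```

View pics/ov_s12.png

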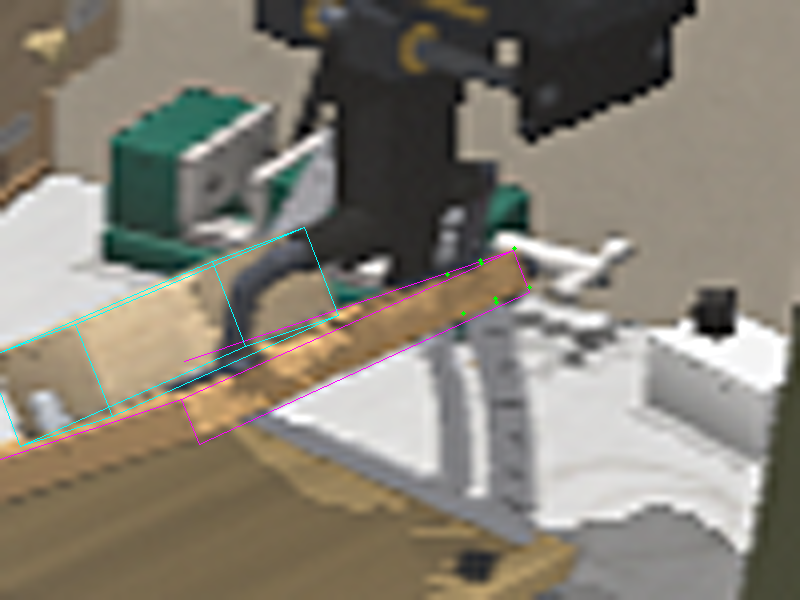

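View pics/ov_s0.png

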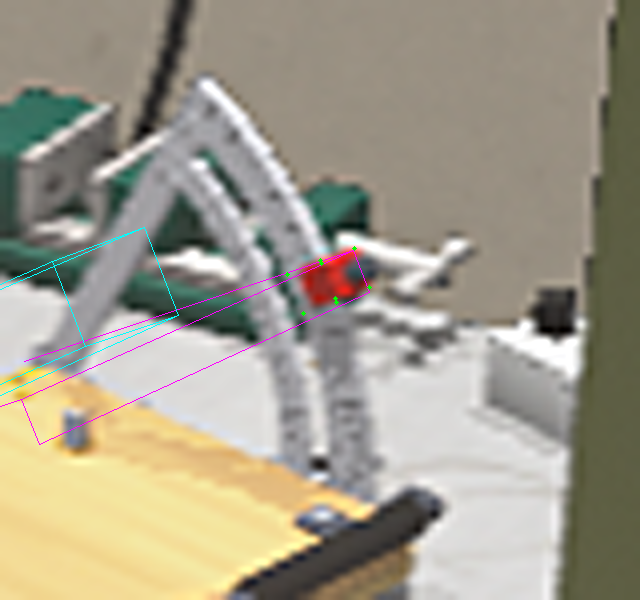

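View pics/ov_t12.png

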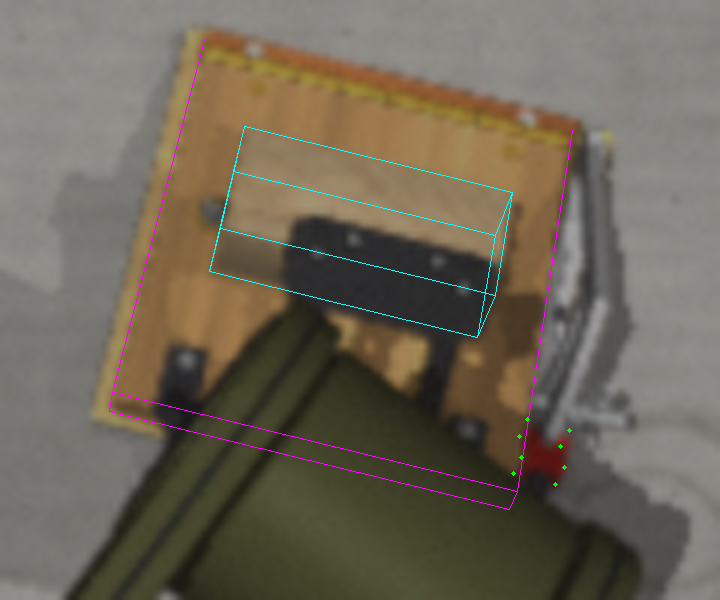

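View pics/ov_w12.png

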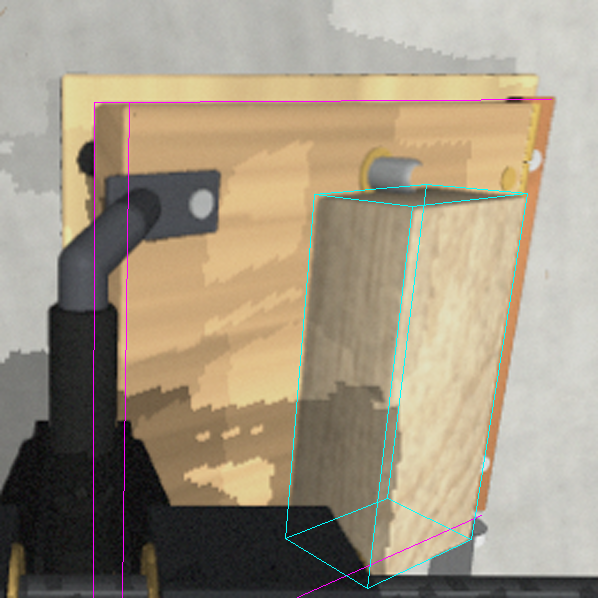

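The overlays at 0.557 fit the board, blank and cursor. The bar is held firmly, so I'm handing in.

```bash
python3 -c "
from station import *
print(hand_in())"; python3 ang.py
```

```text
the job is handed in; nothing more can be done
None
the job is handed in; nothing more can be done
```

The pine blank is on the jig table against its three pins. The arm is holding the table by the lift bar at the cursor's angle, and the job is handed in at about 16.8 s. I placed the blank by pressing it gently against both pin directions, then gripped the bar and raised the table steadily along its arc, never lowering it.

- **Table angle:** the arm's position put the table at 0.557 rad just before hand-in. The cursor measured 0.555–0.57 in the top and scene pictures. Allowing a one-pixel shift, the top view alone could fit as low as 0.49, so the scene view carried more weight.
- **Pointer:** I could not make out the pointer tip itself in any picture. Its match to the cursor is inferred from the table angle and from projecting the board onto the images.
- **Blank:** in the last wrist picture it still lay where the pins hold it. Before lifting, it measured within about 1 mm of touching all three pins.
- **Grip and forces:** the fingers were closed to 13 mm on the sleeve, with about 5 N at the wrist. The highest reading between moves was about 17 N, while pressing the blank against the pins.
- **Tools and cursor:** the moves kept clear of the cursor and the tools, and nothing I saw in the pictures had shifted. I did not measure the tools again at the end.

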